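# Load the drying press and set its screw

### The job

Take the glued-up wooden blank out of its rack and lay it lengthwise and centred on the bed of the green press, slid in under the platen until its end is fully home against the back stop. Then wind the red handwheel clockwise until you feel its stop, and back it off a quarter turn so the screw is not left jammed; let go of everything. Leave the hand plane, the glue bottle and the hammer where they are.

Things in the scene. Friction and masses are not known exactly. Their poses are not given: they have to be found in the camera images.
- blank_mid (a point): Centre of the loose blank: a dark wooden bar with a pale middle layer, 190 long (its x) x 50 wide (its y) x 40 high, about 0.27 kg, the same either way round. It starts lying flat in the rack along the rack's x, its centre 32 above the bench.
- rack: Fixed plywood rack, 200 (x) x 90 (y), floor 12 thick; origin on the bench under its centre. At both ends a pair of upright cheeks (from 55 to 100 either side of the centre in x, 72 high above the bench) stands 4 from the blank's sides: the blank can be gripped only across its middle 110, and clears the cheeks when lifted straight up by 65.
- press_axis (a point): Point on top of the press bed (15 above the bench) under the screw's vertical axis. x points into the press, away from its open mouth, y left of that, z up. Bed: x -150 to +65, 180 wide. Back stop: face at x = +50, 25 high. A blank fully home lies along x with its centre at x = -45, y = 0, inner end at +50, outer end at -140.
- press: The fixed green press; origin on the bench under the screw axis, axes as press_axis. Two columns at y = +-57 to +-87, x -35 to +35, carry a bridge, x -40 to +40, 88 to 114 above the bench. Platen under it 70 (x) x 100 (y): its cork face is 41 above the bed at the screw's stop, up to 53 when raised. No gripper fits under the bridge: push by the blank's outer end.
- wheel (a joint): Turn of the red handwheel on top of the press, rad, growing clockwise seen from above (lowers the platen 4 mm a turn). Starts 1.5 to 2.4 turns short of its hard stop at about 18.85. Its axis is vertical through press_axis; rim radius 50 to the middle of its 12 thick bar, top of the rim 143 above the bench. It takes about 3 N at the crank knob to turn and stays where it is left.
- knob_mid (a point): Middle of the black crank knob, an upright cylinder 21 in diameter, 45 tall, that spins freely about its own axis on the wheel's rim, 50 from the wheel's axis. Its middle is 167 above the bench, its foot 144, its top 189.
- plane: Loose metal bench plane, bystander, 220 long x 56 wide x 110 high, origin under its centre.
- glue_mid (a point): Middle of the loose white glue bottle standing upright, bystander, 52 in diameter, 130 tall.
- hammer: Loose hammer lying on the bench, bystander, about 300 long; origin near its middle.
There are look-alikes about, which are no part of the job. What is shaped like the part that bears blank_mid but orange or pink is not meant.

How it is judged:
By the outcome, as a careful person would: the job done as asked, in the order asked, and still so for the second after the job is handed in, with the robot touching nothing.
It also fails if it takes over 72 s, if anything falls off the work surface, if the arm or the gripper's body presses on something with over 40 N, if the wrist force passes 120 N, or if a joint passes its speed limit or range.

### The arm

A 6-joint arm with a two-finger parallel gripper is mounted at the origin on the work surface. World frame = base frame: x ahead of the robot, y to its left, z up, the work surface at z = 0. Lengths are in m, angles in rad, forces in N, time in s.
With the tool pointing down it reaches from about 0.35 to 1 m from the base axis. Payload 7.1 kg.
Tool frame: the origin (TCP) lies at the very end of the fingers, on their centre line; the grasp point (between the pads) lies 19 mm behind it (bot.pinch_z is the distance from the TCP to the grasp point, in m); y points along the fingers, z is the direction in which the jaws open and shut, and the axes are right-handed (so a half turn about y gives the same grasp; the last joint's range is limited). The gripper opens to 85 mm and grips with 20 to 120 N. Pads are 22 mm wide; open, the fingers measure 114 mm over their backs; the gripper's body (76 mm by 85 mm) begins 54 mm behind the grasp point. The pads swing forward as they close: fully open they stand 13 mm farther back than shut.
Start: joints at [1.306, 0.423, 1.63, -0, 1.089, -0.019], TCP at [0.152, 0.606, 0.231] pointing down, gripper open.
Joint ranges: [-3, 3], [-0.9, 2.11], [0.09, 2.58], [-1.31, 4.45], [0.11, 2.69], [-2.54, 2.54]. Speed limits (rad/s): [2.39, 2.39, 3.01, 3.14, 3.14, 3.14].

### API

Orientations are given as [roll, pitch, yaw] about the fixed x, y, z axes, in that order (R = Rz(yaw) Ry(pitch) Rx(roll)).
In Python, from station import bot gives the robot as it stands.
- The arm moves only by the tool jog_arm, never from a script. Its argument "moves" is a list of rows, each an object with "slide": the shift along the tool's x, y, z in mm, a list of three; "rot": the turn, a rotation vector about the tool's x, y, z in rad, a list of three. A call has 1 to 20 rows; each row shifts and turns the pose as measured when the row begins, along the tool's axes as they then stand; what a row does not reach is not made up. A row lasts 1/8 s, in which the tool goes at most 62.5 mm and 10.7 degrees, less where a joint would pass 70% of its speed; a pose out of reach is approached as far as the arm can. A call with a gripper value outside its range is refused whole. "grip" is the gripper's target within -1 to 1 (fully open at 1, half-way at 0, shut at -1), set as the call begins (left out, the last holds). The fingers move at their own pace and stop on an object; the grip force is fixed at half the most. Time passes only in rows, so rows that do not move let the fingers close. It gives the time, the measured TCP pose, the force and the opening at its end, in the units of the state.
- bot.get_obs(): the state, without advancing time (a new reading comes with each control period).
- bot.grab_frame(name): name is "scene" or "top"; returns a dict with "color" (480x640x3 uint8, blue, green, red), "z_map" (480x640 float32, m along the optical axis (not along the pixel's ray), 0 where there is no reading), "fx", "fy", "cx", "cy" (pixels), "cam_to_world" (4x4, takes a point from camera to world coordinates). Camera axes: x right, y down, z forward; pixel columns grow to the right and rows downward; lengths in m; the calibration is good to about 2 mm. A picture is of the moment at which its call begins.
- bot.close_job(): hands the job in, once; it reports no verdict.
Trained networks look in the newest picture that a camera, given by its name, has taken for a name from the list of things; names that differ only in an ending like _2 or _b are one class to them, and where a whole thing is asked for, a point or a joint stands for the part that bears it (a point fixed in the world has none). Each returns a list of dicts, best first, with "confidence" (0 to 1); they miss things now and then, are a little off and sometimes report something else, mostly with a low value. They report only what shows in the picture. A call takes as long as a camera call. They do not tell look-alikes from the thing itself.
- bot.outline_of(camera, label): "region" (480x640 bool, what is visible of it) and "rect" ([left, top, width, height] in pixels, round what is visible of it).
- bot.landmark_of(camera, label): "uv" ([column, row] in pixels: a listed point, or the origin of a listed thing).
The state is a dict: "time": time; "joint_positions": joint angles; "joint_velocities": joint speeds; "joint_efforts": joint torques, N m; "tool_pos": TCP position; "orientation": TCP orientation; "ft_force": force on the tool from outside, world axes, zero at the start; "wrist_torque": the same for the moment, N m; "finger_gap": finger opening in m.
Only numpy, scipy, OpenCV 4.12 (cv2) and the standard library are available. Lean on these libraries where they do the work, as an engineer would, in place of code of your own. Each camera call takes 0.05 s, during which the arm holds its last target. There are 200 camera calls.

## Working session

There is one attempt and no reset: what is moved stays moved. The work goes in short steps, Python scripts to look and compute and a tool call to move; the robot and the scene stay as the last step left them, time stands still between calls to the robot, and variables do not carry over. Pictures are saved under pics/ and viewed, about 8 in all and at most 12, crops included, and the job is handed in when it is done.

Besides the shell and the picture viewer there is one more tool, called as name(argument=value, ...) on one line, values as JSON. jog_arm: Moves the arm, as the interface text tells. Its arguments: {"type":"object","properties":{"moves":{"type":"array"},"grip":{"type":"number"}},"required":["moves"]}

```bash
mkdir -p pics; ls; cat > h.py <<'E'
import numpy as np, cv2
from station import bot
def w(f,u,v,z=None,plane=None):
    """pixel->world by depth or by horizontal plane height"""
    M=np.array(f["cam_to_world"]); d=np.array([(u-f["cx"])/f["fx"],(v-f["cy"])/f["fy"],1.])
    if plane is not None:
        r=M[:3,:3]@d; return M[:3,3]+r*(plane-M[2,3])/r[2]
    if z is None:
        z=f["z_map"][int(round(v)),int(round(u))]
    return M[:3,:3]@(d*z)+M[:3,3]
def px(f,p):
    M=np.linalg.inv(np.array(f["cam_to_world"])); c=M[:3,:3]@np.array(p)+M[:3,3]
    return [f["fx"]*c[0]/c[2]+f["cx"],f["fy"]*c[1]/c[2]+f["cy"]]
E
python3 - <<'E'
from h import *
o=bot.get_obs(); print({k:np.round(v,3) for k,v in o.items()}, bot.pinch_z)
for c in ("scene","top"):
    f=bot.grab_frame(c); cv2.imwrite(f"pics/{c}0.png",f["color"])
    print(c,np.round(f["cam_to_world"],3).tolist(),f["fx"])
    for n in ("blank_mid","rack","press_axis","press","knob_mid","plane","glue_mid","hammer"):
        for r in bot.landmark_of(c,n)[:3]:
            u,v=r["uv"]; print(n,np.round(r["uv"],1),round(r["confidence"],2), np.round(w(f,u,v),3) if 0<=u<639 and 0<=v<479 else "")
    
E
```

```text
pics
{'time': np.float64(0.0), 'joint_positions': array([ 1.306,  0.424,  1.631, -0.   ,  1.089, -0.019]), 'joint_velocities': array([ 0.001,  0.   ,  0.001, -0.001, -0.   ,  0.001]), 'joint_efforts': array([-1.0000e-03, -5.5740e+01, -2.8174e+01,  0.0000e+00,  7.0000e-03,
        0.0000e+00]), 'tool_pos': array([0.152, 0.606, 0.231]), 'orientation': array([-1.572, -0.   , -0.246]), 'ft_force': array([-0.449, -0.159,  0.418]), 'wrist_torque': array([0.009, 0.002, 0.007]), 'finger_gap': np.float64(0.085)} 0.0187
scene [[0.357, 0.756, -0.548, 1.192], [0.934, -0.286, 0.215, -0.284], [0.006, -0.589, -0.808, 1.154], [0.0, 0.0, 0.0, 1.0]] 561.3557994949849
blank_mid [213.9 290.8] 0.97 [ 0.473 -0.275  0.051]
blank_mid [156.1 392.8] 0.87 [ 0.664 -0.447  0.042]
blank_mid [162.2 229.4] 0.69 [ 0.245 -0.351  0.039]
rack [213. 299.] 0.91 [ 0.493 -0.283  0.05 ]
rack [216.7 291.5] 0.69 [ 0.477 -0.27   0.051]
rack [396.3 215.6] 0.68 [ 0.382  0.236 -0.004]
press_axis [343.6 322.5] 0.82 [ 0.684 -0.042  0.111]
press [348.8 324.8] 0.87 [ 0.676 -0.025  0.077]
knob_mid [324.2 279.8] 0.74 [ 0.614 -0.059  0.184]
plane [499.8 279.7] 0.62 [0.668 0.37  0.026]
glue_mid [254.9 375. ] 0.64 [ 0.725 -0.248  0.1  ]
hammer [397.8 217.4] 0.78 [0.402 0.228 0.016]
top [[0.026, -0.987, 0.159, 0.313], [-1.0, -0.023, 0.02, -0.03], [-0.016, -0.16, -0.987, 1.077], [0.0, 0.0, 0.0, 1.0]] 457.49109704902514
blank_mid [470.3 366.5] 0.98 [ 0.222 -0.331  0.041]
blank_mid [511.9 185. ] 0.88 [ 0.637 -0.438  0.041]
blank_mid [443.4 259. ] 0.65 [ 0.457 -0.273  0.053]
rack [436.4 259.5] 0.8 [ 0.456 -0.258  0.052]
press_axis [329.4 184.8] 0.73 [ 0.606 -0.014  0.114]
press_axis [429.7 150.9] 0.64 [ 0.696 -0.237  0.091]
press [328.9 185.7] 0.58 [ 0.604 -0.013  0.114]
knob_mid [348.7 180.5] 0.47 [ 0.595 -0.054  0.181]
plane [168.3 169.2] 0.76 [0.654 0.366 0.053]
glue_mid [428.9 151.2] 0.56 [ 0.696 -0.236  0.09 ]
hammer [219.3 288. ] 0.8 [0.381 0.235 0.025]
```

View pics/scene0.png

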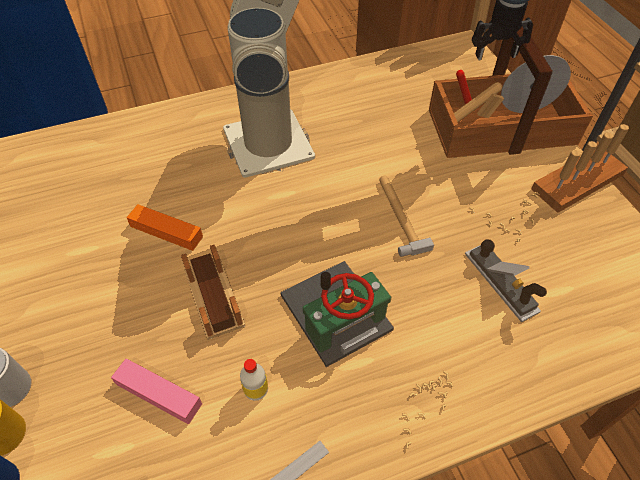

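View pics/top0.png

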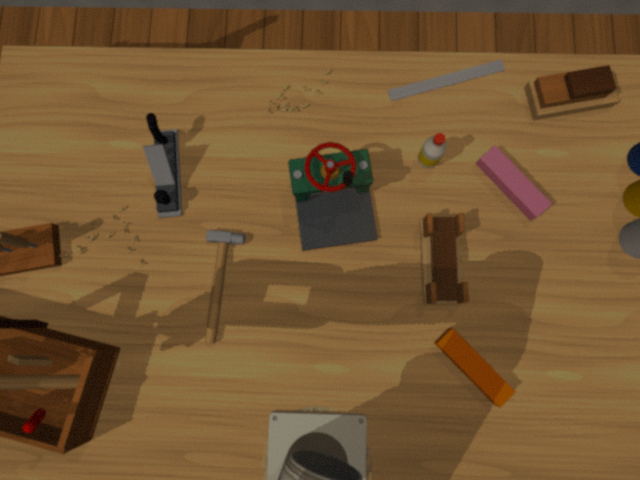

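The dark bar in the rack (scene 213,290; top 444,258) fits. The orange bar (scene 164,227; top 474,366) and the pink bar (scene 156,391; top 513,182) are look-alikes. The press mouth faces the robot. I'll measure the rack and press from depth and confirm with a crop.

```bash
cat >> h.py <<'E'
def cloud(f):
    v,u=np.mgrid[:480,:640]; z=f["z_map"]; M=np.array(f["cam_to_world"])
    P=np.stack([(u-f["cx"])/f["fx"]*z,(v-f["cy"])/f["fy"]*z,z],-1)@M[:3,:3].T+M[:3,3]
    P[z==0]=np.nan; return P
def rect(P,m):
    Q=(P[m][:,:2]*1000).astype(np.float32)
    (c,s,a)=cv2.minAreaRect(Q); return len(Q),np.round(c,1),np.round(s,1),round(a,2),np.round(np.median(P[m][:,2]),4)
def box(P,x0,x1,y0,y1,z0,z1):
    return (P[...,0]>x0)&(P[...,0]<x1)&(P[...,1]>y0)&(P[...,1]<y1)&(P[...,2]>z0)&(P[...,2]<z1)
E
python3 - <<'E'
from h import *
F={}
for c in ("scene","top"):
    f=F[c]=bot.grab_frame(c); P=cloud(f); C=f["color"].astype(int)
    print(c,"blank",rect(P,box(P,.33,.6,-.36,-.19,.047,.058)),"cheeks",rect(P,box(P,.33,.6,-.36,-.19,.066,.078)))
    print(" rackall",rect(P,box(P,.33,.6,-.36,-.19,.007,.078)))
    print(" bed",rect(P,box(P,.38,.72,-.15,.12,.010,.020)),"bridge",rect(P,box(P,.5,.75,-.15,.12,.107,.119)))
    print(" table z",np.nanmedian(P[box(P,.3,.45,-.1,.1,-.02,.02)][:,2]))
    red=(C[...,2]>130)&(C[...,1]<50)&(C[...,0]<50)
    m=red&box(P,.5,.75,-.15,.12,.13,.150); print(" wheel",rect(P,m), np.round(cv2.minEnclosingCircle((P[m][:,:2]*1000).astype(np.float32)),1) if 0 else cv2.minEnclosingCircle((P[m][:,:2]*1000).astype(np.float32)))
    m=box(P,.5,.75,-.15,.12,.183,.195); print(" knobtop",rect(P,m))
    m=box(P,.62,.8,-.32,-.18,.02,.2); print(" glue",rect(P,m))
a=cv2.resize(F["scene"]["color"][230:350,170:290],(400,400),interpolation=cv2.INTER_CUBIC)
b=cv2.resize(F["top"]["color"][130:260,280:410],(400,400),interpolation=cv2.INTER_CUBIC)
cv2.imwrite("pics/crop1.png",np.hstack([a,b]))
E
```

```text
scene blank (1546, array([ 462.8, -280.5]), array([197.2,  81.4]), 1.46, np.float64(0.0513)) cheeks (361, array([ 460.9, -279.7]), array([202.1,  81.6]), 2.09, np.float64(0.0709))
 rackall (3101, array([ 461.4, -279.7]), array([206.1,  90.1]), 2.01, np.float64(0.05))
 bed (2479, array([598.5, -24. ]), array([219.1, 180.8]), 9.73, np.float64(0.0143)) bridge (1772, array([640.6, -17.1]), array([ 83.1, 180.7]), 8.85, np.float64(0.113))
 table z -0.000883779835467724
 wheel (700, array([642.5, -15.3]), array([104.3, 106. ]), 40.83, np.float64(0.1414)) ((639.47412109375, -15.380892753601074), 56.16451644897461)
 knobtop (69, array([607. , -53.3]), array([18.6, 19.1]), 68.63, np.float64(0.187))
 glue (809, array([ 716.8, -252.4]), array([52.1, 48.8]), 84.99, np.float64(0.0853))
top blank (1957, array([ 458. , -278.6]), array([198. ,  82.5]), 2.04, np.float64(0.052)) cheeks (469, array([ 459.3, -278.7]), array([198.8,  82.8]), 1.97, np.float64(0.0716))
 rackall (3621, array([ 458.7, -286.6]), array([199.7, 108. ]), 2.71, np.float64(0.0513))
 bed (3862, array([555.3, -29.4]), array([131.7, 180.1]), 9.41, np.float64(0.0148)) bridge (1809, array([638.8, -15.4]), array([ 81.5, 179.9]), 9.41, np.float64(0.1137))
 table z -0.0002862942180049677
 wheel (0, array([0., 0.]), array([0., 0.]), 0.0, np.float64(nan)) ((0.0, 0.0), 0.0)
 knobtop (79, array([604.3, -51.2]), array([20.2, 18.3]), 0.67, np.float64(0.1881))
 glue (646, array([ 706.1, -249.2]), array([51.7, 43.9]), 65.59, np.float64(0.0861))
  return _methods._mean(a, axis=axis, dtype=dtype,
  ret = ret.dtype.type(ret / rcount)
```

View pics/crop1.png

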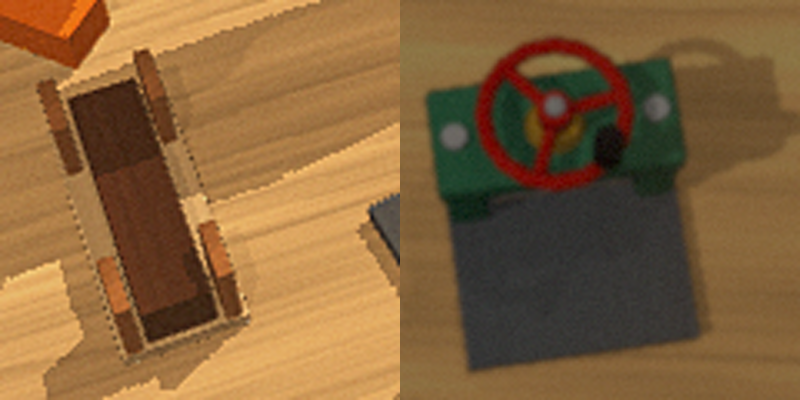

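The crop shows the dark bar lying between plywood cheeks, and the green press with the knob at its front right (crop 610,145). Next I go above the rack.

jog_arm(moves=[{"slide":[0,0,0],"rot":[0,-0.123,0]},{"slide":[0,0,0],"rot":[0,-0.123,0]},{"slide":[35,0,-45],"rot":[0,0,0]},{"slide":[35,0,-45],"rot":[0,0,0]},{"slide":[35,0,-45],"rot":[0,0,0]},{"slide":[35,0,-45],"rot":[0,0,0]},{"slide":[35,0,-45],"rot":[0,0,0]},{"slide":[35,0,-45],"rot":[0,0,0]},{"slide":[35,0,-45],"rot":[0,0,0]},{"slide":[35,0,-45],"rot":[0,0,0]},{"slide":[0,5,-58],"rot":[0,0,0]},{"slide":[0,5,-58],"rot":[0,0,0]},{"slide":[0,5,-58],"rot":[0,0,0]},{"slide":[0,5,-58],"rot":[0,0,0]},{"slide":[0,5,-58],"rot":[0,0,0]},{"slide":[0,5,-58],"rot":[0,0,0]},{"slide":[0,5,-58],"rot":[0,0,0]},{"slide":[0,5,-58],"rot":[0,0,0]},{"slide":[0,5,-58],"rot":[0,0,0]}], grip=1)

```text
time: 3.38
tool_pos: [0.4552, -0.2958, 0.1863]
orientation: [-1.566, -0.016, 0.016]
ft_force: [0.8, 1.0, -0.3]
finger_gap: 0.0851
```

jog_arm(moves=[{"slide":[0,0,0],"rot":[0,0,0]},{"slide":[-20,30,12],"rot":[-0.005,-0.019,0.016]},{"slide":[0,0,0],"rot":[0,0,0]}])

```text
time: 3.75
tool_pos: [0.4351, -0.2875, 0.1554]
orientation: [-1.572, -0.0, 0.029]
ft_force: [-0.8, 0.5, 0.1]
finger_gap: 0.0853
```

jog_arm(moves=[{"slide":[-5,30,7],"rot":[0,-0.006,0]},{"slide":[0,45,0],"rot":[0,0,0]},{"slide":[0,40,0],"rot":[0,0,0]},{"slide":[0,12,0],"rot":[0,0,0]},{"slide":[0,0,0],"rot":[0,0,0]}])

```text
time: 4.38
tool_pos: [0.4394, -0.2826, 0.0324]
orientation: [-1.58, -0.013, 0.038]
ft_force: [-0.4, -0.1, -0.3]
finger_gap: 0.0854
```

jog_arm(moves=[{"slide":[-8,5,2],"rot":[0.008,0,0.013]},{"slide":[0,0,0],"rot":[0,0,0]},{"slide":[0,5,0],"rot":[0,0,0]},{"slide":[0,0,0],"rot":[0,0,0]}])

```text
time: 4.88
tool_pos: [0.4334, -0.2824, 0.0256]
orientation: [-1.575, -0.005, 0.038]
ft_force: [-1.0, -0.2, -0.5]
finger_gap: 0.0853
```

jog_arm(moves=[{"slide":[0,0,0],"rot":[0,0,0]},{"slide":[0,0,0],"rot":[0,0,0]},{"slide":[0,0,0],"rot":[0,0,0]},{"slide":[0,0,0],"rot":[0,0,0]},{"slide":[0,0,0],"rot":[0,0,0]},{"slide":[0,0,0],"rot":[0,0,0]}], grip=-1)

```text
time: 5.62
tool_pos: [0.4335, -0.2824, 0.0261]
orientation: [-1.575, -0.005, 0.038]
ft_force: [0.3, 1.0, 2.9]
finger_gap: 0.0493
```

jog_arm(moves=[{"slide":[0,-10,0],"rot":[0,0,0]},{"slide":[0,-20,0],"rot":[0,0,0]},{"slide":[0,-25,0],"rot":[0,0,0]},{"slide":[0,-25,0],"rot":[0,0,0]},{"slide":[0,-15,0],"rot":[0,0,0]},{"slide":[0,0,0],"rot":[0,0,0]}])

```text
time: 6.38
tool_pos: [0.4309, -0.2806, 0.1236]
orientation: [-1.572, -0.0, 0.038]
ft_force: [0.6, -1.3, -4.0]
finger_gap: 0.049
```

```bash
python3 - <<'E'
from h import *
f=bot.grab_frame("scene"); P=cloud(f); cv2.imwrite("pics/lift.png",f["color"][180:420,150:470])
f=bot.grab_frame("top"); P=cloud(f)
for n in ("blank_mid",):
  for r in bot.landmark_of("top",n): print(r["uv"],r["confidence"],np.round(w(f,*r["uv"]),3))
print(bot.get_obs()["tool_pos"],bot.get_obs()["orientation"],bot.get_obs()["ft_force"],bot.get_obs()["wrist_torque"])
E
```

```text
[512.9, 184.4] 0.7 [ 0.638 -0.44   0.041]
[ 0.43000876 -0.27999831  0.12190486] [-1.56983219  0.00229385  0.03794317] [-0.11424896  0.05504667 -3.36210184] [ 0.01963756  0.05001779 -0.00923458]
```

View pics/lift.png

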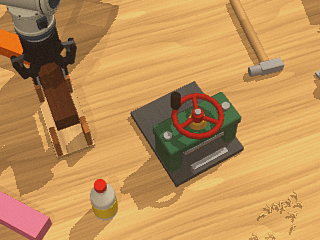

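The blank is gripped and clear of the rack, level and with nothing else disturbed (gripper and bar at 60,90 in the crop). I'll carry it to the front of the press.

jog_arm(moves=[{"slide":[4,0,35],"rot":[0,0,0]},{"slide":[4,0,50],"rot":[0,0,0]},{"slide":[4,0,50],"rot":[0,0,0]},{"slide":[4,0,50],"rot":[0,0,0]},{"slide":[4,0,35],"rot":[0,0,0]},{"slide":[0,0,0],"rot":[0,-0.062,0]},{"slide":[0,0,0],"rot":[0,-0.062,0]},{"slide":[0,0,0],"rot":[0,0,0]}])

```text
time: 7.52
tool_pos: [0.4382, -0.052, 0.115]
orientation: [-1.565, 0.013, 0.164]
ft_force: [0.0, 0.3, -4.4]
finger_gap: 0.0488
```

```bash
cat >> h.py <<'E'
A=np.array([640.,-16.]); YAW=0.162
def rel():
    o=bot.get_obs(); p=np.array(o["tool_pos"])*1000; d=p[:2]-A; c,s=np.cos(YAW),np.sin(YAW)
    print("press-frame x,y,z",np.round([c*d[0]+s*d[1],-s*d[0]+c*d[1],p[2]],1),"rpy",np.round(o["orientation"],3),"F",np.round(o["ft_force"],1),"T",np.round(o["wrist_torque"],2),"gap",round(o["finger_gap"],4),"t",round(o["time"],2))
def topress(P):
    Q=P.copy(); d=P[...,:2]*1000-A; c,s=np.cos(YAW),np.sin(YAW)
    Q[...,0]=c*d[...,0]+s*d[...,1]; Q[...,1]=-s*d[...,0]+c*d[...,1]; Q[...,2]=P[...,2]*1000; return Q
E
python3 - <<'E'
from h import *
rel()
for c in ("scene","top"):
    f=bot.grab_frame(c); Q=topress(cloud(f))
    m=(Q[...,0]>-180)&(Q[...,0]<-50)&(abs(Q[...,1])<60)&(Q[...,2]>100)&(Q[...,2]<190)
    q=Q[m]; print(c,len(q), cv2.minAreaRect(q[:,:2].astype(np.float32)), np.percentile(q[:,2],[5,50,95]))
    t=q[q[:,2]>np.percentile(q[:,2],95)-12] if c=="scene" else q
    print(" z slope vs x",np.polyfit(t[:,0],t[:,2],1))
E
```

```text
press-frame x,y,z [-204.9   -2.9  115. ] rpy [-1.565  0.013  0.164] F [ 0.   0.3 -4.4] T [-0.02  0.07 -0.03] gap 0.0488 t 7.53
scene 1139 ((-115.20977783203125, -3.4637622833251953), (130.3675537109375, 53.33299255371094), 1.4949109554290771) [109.04751313 137.66815644 141.90108633]
 z slope vs x [-2.07365174e-02  1.35631071e+02]
top 81 ((-61.410484313964844, -0.9643745422363281), (56.326629638671875, 34.09463119506836), 78.8464584350586) [137.38945234 142.40772555 173.40296597]
 z slope vs x [  0.63285753 179.33580153]
```

jog_arm(moves=[{"slide":[3,0,2.5],"rot":[-0.006,0,-0.013]},{"slide":[0,20,0],"rot":[0,0,0]},{"slide":[0,20,0],"rot":[0,0,0]},{"slide":[0,20,0],"rot":[0,0,0]},{"slide":[0,10,0],"rot":[0,0,0]},{"slide":[0,0,0],"rot":[0,0,0]},{"slide":[0,0,0],"rot":[0,0,0]}])

```text
time: 8.5
tool_pos: [0.4431, -0.0498, 0.044]
orientation: [-1.573, -0.006, 0.157]
ft_force: [-0.6, 0.5, -3.3]
finger_gap: 0.0489
```

```bash
python3 - <<'E'
from h import *
rel()
for c in ("scene","top"):
    f=bot.grab_frame(c); Q=topress(cloud(f)); h=np.array(bot.get_obs()["tool_pos"])[2]*1000
    m=(Q[...,0]>-175)&(Q[...,0]<-30)&(abs(Q[...,1])<45)&(Q[...,2]>h+18)&(Q[...,2]<h+34)
    q=Q[m]; print(c,len(q), cv2.minAreaRect(q[:,:2].astype(np.float32)), np.percentile(q[:,2],[5,50,95]), "xmax",np.percentile(q[:,0],[90,99,100]))
    print(" z slope vs x",np.polyfit(q[:,0],q[:,2],1))
E
```

```text
press-frame x,y,z [-199.8   -1.6   44. ] rpy [-1.573 -0.006  0.157] F [-0.6  0.5 -3.3] T [-0.01  0.1  -0.  ] gap 0.0489 t 8.5
scene 619 ((-125.37692260742188, -3.0546035766601562), (51.88578796386719, 99.2226333618164), 89.91563415527344) [64.53454591 68.77569896 72.64120532] xmax [-95.01631802 -76.70523938 -75.73347632]
 z slope vs x [-8.72969827e-03  6.75178786e+01]
top 137 ((-64.46403503417969, -0.14196395874023438), (58.69340133666992, 87.73770141601562), 0.1012282595038414) [65.54537326 69.87916249 73.2677822 ] xmax [-35.87684496 -35.12338134 -35.04041821]
 z slope vs x [-1.07816327e-02  6.88321930e+01]
```

jog_arm(moves=[{"slide":[0,8,2],"rot":[0,-0.005,0.006]},{"slide":[0,3,0],"rot":[0,0,0]},{"slide":[0,0,0],"rot":[0,0,0]},{"slide":[0,0,0],"rot":[0,0,0]}])

```text
time: 9.1
tool_pos: [0.4436, -0.0477, 0.0331]
orientation: [-1.574, -0.001, 0.162]
ft_force: [-0.3, -0.3, -3.1]
finger_gap: 0.049
```

```bash
python3 - <<'E'
from h import *
rel()
E
```

```text
press-frame x,y,z [-199.     0.4   33.1] rpy [-1.574e+00 -1.000e-03  1.620e-01] F [-0.3 -0.3 -3.1] T [-0.02  0.07  0.02] gap 0.049 t 9.1
```

Now I slide it in under the platen at low height.

jog_arm(moves=[{"slide":[12,0,0],"rot":[0,0,0]},{"slide":[12,0,0],"rot":[0,0,0]},{"slide":[12,0,0],"rot":[0,0,0]},{"slide":[12,0,0],"rot":[0,0,0]},{"slide":[0,0,0],"rot":[0,0,0]}])

```text
time: 9.72
tool_pos: [0.4961, -0.0394, 0.0336]
orientation: [-1.574, -0.004, 0.162]
ft_force: [-0.9, 0.0, -3.8]
finger_gap: 0.0486
```

jog_arm(moves=[{"slide":[10,0,0],"rot":[0,0,0]},{"slide":[10,0,0],"rot":[0,0,0]},{"slide":[6,0,0],"rot":[0,0,0]},{"slide":[0,0,0],"rot":[0,0,0]}])

```text
time: 10.22
tool_pos: [0.5228, -0.0349, 0.0334]
orientation: [-1.574, -0.002, 0.162]
ft_force: [-0.3, -0.2, -4.1]
finger_gap: 0.0486
```

```bash
python3 - <<'E'
from h import *
rel()
E
```

```text
press-frame x,y,z [-118.7    0.3   33.4] rpy [-1.574 -0.002  0.162] F [-0.3 -0.2 -4.1] T [-0.02  0.11 -0.07] gap 0.0486 t 10.22
```

jog_arm(moves=[{"slide":[0,2,0],"rot":[0,0,0]},{"slide":[0,0,0],"rot":[0,0,0]},{"slide":[0,1,0],"rot":[0,0,0]},{"slide":[0,0,0],"rot":[0,0,0]}])

```text
time: 10.72
tool_pos: [0.5216, -0.035, 0.0299]
orientation: [-1.574, -0.001, 0.162]
ft_force: [0.4, 0.5, -4.0]
finger_gap: 0.0486
```

jog_arm(moves=[{"slide":[0,1,0],"rot":[0,0,0]},{"slide":[0,0,0],"rot":[0,0,0]}])

```text
time: 10.98
tool_pos: [0.5216, -0.035, 0.0292]
orientation: [-1.574, -0.001, 0.162]
ft_force: [-0.9, 0.1, -0.9]
finger_gap: 0.0488
```

jog_arm(moves=[{"slide":[0,0,0],"rot":[0,0,0]},{"slide":[0,0,0],"rot":[0,0,0]},{"slide":[0,0,0],"rot":[0,0,0]},{"slide":[0,0,0],"rot":[0,0,0]},{"slide":[-14,0,0],"rot":[0,0,0]},{"slide":[-14,0,0],"rot":[0,0,0]},{"slide":[-14,0,0],"rot":[0,0,0]},{"slide":[-12,0,0],"rot":[0,0,0]},{"slide":[0,0,0],"rot":[0,0,0]},{"slide":[0,0,0],"rot":[0,0,0]}], grip=0.7)

```text
time: 12.22
tool_pos: [0.4644, -0.0445, 0.0297]
orientation: [-1.574, -0.002, 0.161]
ft_force: [1.3, 0.3, 0.5]
finger_gap: 0.0724
```

```bash
python3 - <<'E'
from h import *
rel()
for c in ("scene","top"):
    f=bot.grab_frame(c); Q=topress(cloud(f))
    cv2.imwrite(f"pics/placed_{c}.png",f["color"][200:400,220:480] if c=="scene" else f["color"][130:330,230:430])
    m=(Q[...,0]>-200)&(Q[...,0]<-42)&(abs(Q[...,1])<35)&(Q[...,2]>49)&(Q[...,2]<60)
    q=Q[m]; print(c,len(q), cv2.minAreaRect(q[:,:2].astype(np.float32)), np.percentile(q[:,2],[5,50,95]), "x",np.percentile(q[:,0],[0,1,50,99,100]))
    print("y", [ (round(float(np.percentile(t,1)),1),round(float(np.percentile(t,99)),1)) for t in (q[q[:,0]>-90,1],q[q[:,0]<-110,1]) if len(t)])
    bm=(Q[...,0]>-160)&(Q[...,0]<-42)&(abs(Q[...,1])<110)&(Q[...,2]>10)&(Q[...,2]<20); b=Q[bm]; print(" bed y",np.percentile(b[:,1],[.5,99.5]),"xmin",np.percentile(b[:,0],.5))
a=cv2.resize(cv2.imread("pics/placed_scene.png"),(400,308)); b=cv2.resize(cv2.imread("pics/placed_top.png"),(308,308)); cv2.imwrite("pics/placed.png",np.hstack([a,b]))
E
```

```text
press-frame x,y,z [-177.9    0.2   29.7] rpy [-1.574 -0.002  0.161] F [1.3 0.3 0.5] T [-0.02 -0.03  0.02] gap 0.0724 t 12.22
scene 684 ((-128.0272216796875, 3.6114578247070312), (60.90291976928711, 119.35166931152344), 89.35961151123047) [50.38122537 53.95708336 57.74078335] x [-187.84319796 -185.91236111 -139.80560944  -70.99568694  -68.37244798]
y [(-25.4, 23.9), (-26.0, 24.2)]
 bed y [-90.92863266  87.09159198] xmin -150.24181735266345
top 146 ((-51.75209426879883, 0.343017578125), (50.25925827026367, 19.783586502075195), 85.924072265625) [51.20785098 54.60066961 57.43199971] x [-63.23294254 -62.92601526 -50.22063461 -42.27673177 -42.03128642]
y [(-23.9, 25.0)]
 bed y [-89.24825866  90.13165556] xmin -86.70715583537097
```

View pics/placed.png

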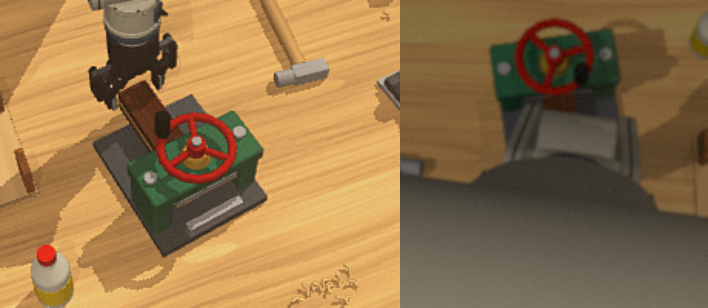

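The blank lies on the bed, centred to about 1 mm, with its inner end under the platen. I regrip the outer end and push it home.

jog_arm(moves=[{"slide":[2,0,0],"rot":[0,0,0]},{"slide":[0,0,0],"rot":[0,0,0]},{"slide":[0,0,0],"rot":[0,0,0]},{"slide":[0,0,0],"rot":[0,0,0]},{"slide":[0,0,0],"rot":[0,0,0]},{"slide":[10,0,0],"rot":[0,0,0]},{"slide":[10,0,0],"rot":[0,0,0]},{"slide":[10,0,0],"rot":[0,0,0]},{"slide":[3,0,0],"rot":[0,0,0]},{"slide":[0,0,0],"rot":[0,0,0]}], grip=-1)

```text
time: 13.58
tool_pos: [0.4965, -0.0384, 0.0301]
orientation: [-1.572, 0.006, 0.162]
ft_force: [-3.5, -1.3, 4.9]
finger_gap: 0.0486
```

```bash
python3 - <<'E'
from h import *
rel()
E
```

```text
press-frame x,y,z [-145.2    1.    30.1] rpy [-1.572  0.006  0.162] F [-3.5 -1.3  4.9] T [-0.26  0.02 -0.09] gap 0.0486 t 13.57
```

jog_arm(moves=[{"slide":[4,0,-0.5],"rot":[0,0,0]},{"slide":[4,0,0],"rot":[0,0,0]},{"slide":[2,0,0],"rot":[0,0,0]},{"slide":[0,0,0],"rot":[0,0,0]}])

```text
time: 14.08
tool_pos: [0.5036, -0.0373, 0.0301]
orientation: [-1.571, 0.011, 0.161]
ft_force: [-1.2, -0.6, 2.4]
finger_gap: 0.0488
```

jog_arm(moves=[{"slide":[2,0,0],"rot":[0,0,0]},{"slide":[2,0,0],"rot":[0,0,0]}])

```text
time: 14.32
tool_pos: [0.5055, -0.0367, 0.0301]
orientation: [-1.571, 0.015, 0.161]
ft_force: [-7.1, -1.2, 7.4]
finger_gap: 0.0489
```

jog_arm(moves=[{"slide":[3,0,0],"rot":[0,0,-0.012]},{"slide":[3,0,0],"rot":[0,0,0]},{"slide":[0,0,0],"rot":[0,0,0]}])

```text
time: 14.7
tool_pos: [0.5086, -0.036, 0.0301]
orientation: [-1.57, 0.008, 0.161]
ft_force: [1.3, 0.1, -0.6]
finger_gap: 0.0487
```

```bash
python3 - <<'E'
from h import *
rel()
E
```

```text
press-frame x,y,z [-132.9    1.4   30.1] rpy [-1.57   0.008  0.161] F [ 1.3  0.1 -0.6] T [ 0.03 -0.43 -0.01] gap 0.0487 t 14.7
```

jog_arm(moves=[{"slide":[3,0,-1],"rot":[0,0,-0.004]},{"slide":[3,0,0],"rot":[0,0,0]}])

```text
time: 14.95
tool_pos: [0.5115, -0.0359, 0.0301]
orientation: [-1.568, 0.01, 0.162]
ft_force: [-6.6, -2.0, 10.0]
finger_gap: 0.049
```

jog_arm(moves=[{"slide":[4,0,0],"rot":[0,0,0]},{"slide":[4,0,0],"rot":[0,0,0]}])

```text
time: 15.2
tool_pos: [0.5128, -0.0355, 0.03]
orientation: [-1.567, 0.023, 0.163]
ft_force: [-15.2, -5.9, 11.0]
finger_gap: 0.0488
```

jog_arm(moves=[{"slide":[6,0,0],"rot":[0,0,-0.02]},{"slide":[6,0,0],"rot":[0,0,0]}])

```text
time: 15.45
tool_pos: [0.5128, -0.0355, 0.0299]
orientation: [-1.565, 0.027, 0.164]
ft_force: [-21.4, -11.4, 26.4]
finger_gap: 0.0491
```

```bash
python3 - <<'E'
from h import *
rel()
E
```

```text
press-frame x,y,z [-128.7    1.3   29.9] rpy [-1.565  0.027  0.164] F [-21.4 -11.4  26.4] T [-2.37  2.91 -0.24] gap 0.0491 t 15.45
```

jog_arm(moves=[{"slide":[0,0,-1],"rot":[0,0,-0.01]},{"slide":[0,0,0],"rot":[0,0,0]},{"slide":[0,0,0],"rot":[0,0,0]}])

```text
time: 15.82
tool_pos: [0.5121, -0.0368, 0.03]
orientation: [-1.565, 0.018, 0.165]
ft_force: [-2.4, -0.2, 5.0]
finger_gap: 0.0489
```

jog_arm(moves=[{"slide":[0,0,0],"rot":[0,0,0]},{"slide":[0,0,0],"rot":[0,0,0]},{"slide":[0,0,0],"rot":[0,0,0]},{"slide":[0,0,0],"rot":[0,0,0]},{"slide":[-20,0,0],"rot":[0,0,0]},{"slide":[-35,0,0],"rot":[0,0,0]},{"slide":[-20,-20,0],"rot":[0,0,0]},{"slide":[0,-40,0],"rot":[0,0,0]},{"slide":[0,-40,0],"rot":[0,0,0]},{"slide":[0,0,0],"rot":[0,0,0]}], grip=0.7)

```text
time: 17.08
tool_pos: [0.4392, -0.0492, 0.1327]
orientation: [-1.565, 0.016, 0.165]
ft_force: [0.2, 0.1, -0.1]
finger_gap: 0.0725
```

```bash
cat > chk.py <<'E'
from h import *
rel()
for c in ("scene","top"):
    f=bot.grab_frame(c); Q=topress(cloud(f))
    m=(Q[...,0]>-200)&(Q[...,0]<-45)&(abs(Q[...,1])<35)&(Q[...,2]>49)&(Q[...,2]<60)
    q=Q[m]; print(c,len(q),np.percentile(q[:,2],[5,50,95]), "x",np.percentile(q[:,0],[0,1,50,99,100]))
    print("y", [ (len(t),round(float(np.percentile(t,2)),1),round(float(np.percentile(t,98)),1)) for t in (q[q[:,0]>-80,1],q[(q[:,0]<-80)&(q[:,0]>-110),1],q[q[:,0]<-110,1]) if len(t)])
    bm=(Q[...,0]>-160)&(Q[...,0]<-42)&(abs(Q[...,1])<110)&(Q[...,2]>10)&(Q[...,2]<20); b=Q[bm]; print(" bed y",np.percentile(b[:,1],[.5,99.5]),"xmin",np.percentile(b[:,0],.5))
    k=(abs(Q[...,0])<75)&(abs(Q[...,1])<75)&(Q[...,2]>182)&(Q[...,2]<195); print(" knob",k.sum(),rect(Q/1000,k)) if k.any() else 0
    br=(abs(Q[...,0])<75)&(abs(Q[...,1])<120)&(Q[...,2]>107)&(Q[...,2]<119); print(" bridge",rect(Q/1000,br)) if br.any() else 0
E
python3 chk.py
```

```text
press-frame x,y,z [-203.5   -0.4  132.7] rpy [-1.565  0.016  0.165] F [ 0.2  0.1 -0.1] T [-0.01 -0.06  0.01] gap 0.0725 t 17.07
scene 356 [50.82798962 53.87944055 57.21500064] x [-142.84666673 -141.28312086 -113.92346168  -69.79511652  -68.91462388]
y [(61, -25.8, 23.3), (103, -26.0, 23.2), (192, -25.9, 22.5)]
 bed y [-91.1803681   87.60900821] xmin -150.4037747090862
 knob 71 (71, array([-38.8, -31.8]), array([18.1, 19.4]), 9.02, np.float64(0.1878))
 bridge (1752, array([ 0.2, -0.7]), array([ 82.6, 180.4]), 0.4, np.float64(0.1131))
top 13 [52.90349014 55.59854205 57.585694  ] x [-51.98223942 -51.63314462 -47.83468676 -45.20433134 -45.09986957]
y [(13, -24.0, -10.4)]
 bed y [-88.43614244  90.16849991] xmin -98.62881178710876
 knob 82 (82, array([-41.9, -28.9]), array([18.3, 18.7]), 82.96, np.float64(0.1881))
 bridge (1800, array([-1.6,  1. ]), array([ 81.2, 179.5]), 0.3, np.float64(0.1138))
```

The blank reads as home, but I relaxed the grip about 0.7 mm backwards. I'll push the end once more with shut fingers, without gripping.

jog_arm(moves=[{"slide":[0,0,0],"rot":[-0.006,0.003,-0.016]},{"slide":[0,30,0],"rot":[0,0,0]},{"slide":[0,30,0],"rot":[0,0,0]},{"slide":[0,25,0],"rot":[0,0,0]},{"slide":[0,12,0],"rot":[0,0,0]},{"slide":[0,0,0],"rot":[0,0,0]}], grip=-1)

```text
time: 17.92
tool_pos: [0.4328, -0.0481, 0.0256]
orientation: [-1.568, 0.01, 0.162]
ft_force: [-0.1, -0.4, 1.9]
finger_gap: 0.0002
```

```bash
python3 - <<'E'
from h import *
rel()
E
```

```text
press-frame x,y,z [-209.7    1.7   25.6] rpy [-1.568  0.01   0.162] F [-0.1 -0.4  1.9] T [-0.    0.05  0.03] gap 0.0002 t 17.93
```

jog_arm(moves=[{"slide":[20,-2,-1.7],"rot":[0,0,-0.008]},{"slide":[20,0,0],"rot":[0,0,0]},{"slide":[8,0,0],"rot":[0,0,0]},{"slide":[0,0,0],"rot":[0,0,0]}])

```text
time: 18.42
tool_pos: [0.4869, -0.042, 0.0303]
orientation: [-1.569, -0.005, 0.162]
ft_force: [0.5, 0.6, 0.2]
finger_gap: 0.0001
```

jog_arm(moves=[{"slide":[5,0,0],"rot":[0,0,0]},{"slide":[4,0,0],"rot":[0,0,0]}])

```text
time: 18.68
tool_pos: [0.4899, -0.0407, 0.03]
orientation: [-1.567, 0.007, 0.162]
ft_force: [-12.5, -7.0, 7.8]
finger_gap: -0.0001
```

```bash
python3 - <<'E'
from h import *
rel()
E
```

```text
press-frame x,y,z [-152.1   -0.2   30. ] rpy [-1.567  0.007  0.162] F [-12.5  -7.    7.8] T [-1.08  1.97 -0.02] gap -0.0001 t 18.68
```

jog_arm(moves=[{"slide":[6,0,0],"rot":[0,0,0]},{"slide":[6,0,0],"rot":[0,0,0]}])

```text
time: 18.92
tool_pos: [0.4892, -0.0394, 0.0286]
orientation: [-1.563, 0.031, 0.163]
ft_force: [-15.5, -7.0, 9.9]
finger_gap: 0.0001
```

```bash
python3 - <<'E'
from h import *
rel()
E
```

```text
press-frame x,y,z [-152.6    1.2   28.6] rpy [-1.563  0.031  0.163] F [-15.5  -7.    9.9] T [-1.05  2.21  0.02] gap 0.0001 t 18.93
```

Solid: about 17 N of push and no motion, so the blank is home. I retreat, rise and go over the knob.

jog_arm(moves=[{"slide":[-15,0,0],"rot":[0,0,0]},{"slide":[-25,0,0],"rot":[0.006,0,-0.03]},{"slide":[0,-40,0],"rot":[0,0,0]},{"slide":[0,-50,0],"rot":[0,0,0]},{"slide":[0,-50,0],"rot":[0,0,0]},{"slide":[0,-45,0],"rot":[0,0,0]},{"slide":[0,0,0],"rot":[0,0,0]}], grip=0.5)

```text
time: 19.8
tool_pos: [0.444, -0.049, 0.2196]
orientation: [-1.556, 0.001, 0.161]
ft_force: [0.7, -0.2, 0.7]
finger_gap: 0.0639
```

```bash
python3 chk.py | grep -v bridge
```

```text
press-frame x,y,z [-198.8   -1.   219.6] rpy [-1.556e+00  1.000e-03  1.610e-01] F [ 0.7 -0.2  0.7] T [ 0.03 -0.04  0.02] gap 0.0639 t 19.8
scene 349 [50.53710724 54.03962643 57.57043649] x [-141.4008063  -139.64520069 -113.39631649  -69.39558998  -67.78843124]
y [(57, -26.1, 24.3), (104, -25.9, 22.3), (188, -25.9, 22.9)]
 bed y [-90.91206569  87.97241776] xmin -150.53413125149547
 knob 70 (70, array([-38.5, -31.4]), array([18.5, 19.2]), 60.03, np.float64(0.1875))Traceback (most recent call last):
  File "chk.py", line 6, in <module>
    q=Q[m]; print(c,len(q),np.percentile(q[:,2],[5,50,95]), "x",np.percentile(q[:,0],[0,1,50,99,100]))
                           ~~~~~~~~~~~~~^^^^^^^^^^^^^^^^^^
    return _quantile_unchecked(
        a, q, axis, out, overwrite_input, method, keepdims, weights)
    return _ureduce(a,
                    func=_quantile_ureduce_func,
    ...<5 lines>...
                    overwrite_input=overwrite_input,
                    method=method)
    r = func(a, **kwargs)
    result = _quantile(arr,
                       quantiles=q,
    ...<2 lines>...
                       out=out,
                       weights=wgt)
    slices_having_nans = np.isnan(arr[-1, ...])
                                  ~~~^^^^^^^^^
IndexError: index -1 is out of bounds for axis 0 with size 0
```

jog_arm(moves=[{"slide":[30,0,-6],"rot":[-0.015,0,0]},{"slide":[40,0,-8],"rot":[0,0,0]},{"slide":[40,0,-8],"rot":[0,0,0]},{"slide":[30,0,-6],"rot":[0,0,0]},{"slide":[5,0,0],"rot":[0,0,0]},{"slide":[0,0,0],"rot":[0,0,0]}])

```text
time: 20.65
tool_pos: [0.5844, -0.0522, 0.2013]
orientation: [-1.563, 0.028, 0.161]
ft_force: [-0.5, 1.0, 0.1]
finger_gap: 0.0641
```

```bash
python3 - <<'E'
from h import *
rel()
E
```

```text
press-frame x,y,z [-60.7 -26.7 201.3] rpy [-1.563  0.028  0.161] F [-0.5  1.   0.1] T [ 0.02 -0.01  0.04] gap 0.0641 t 20.65
```

jog_arm(moves=[{"slide":[10,-8,-2],"rot":[-0.008,0,-0.028]},{"slide":[9,0,-1.5],"rot":[0,0,0]},{"slide":[0,0,0],"rot":[0,0,0]},{"slide":[0,0,0],"rot":[0,0,0]}])

```text
time: 21.15
tool_pos: [0.6027, -0.0525, 0.2094]
orientation: [-1.572, -0.0, 0.161]
ft_force: [0.5, 0.5, 0.2]
finger_gap: 0.0642
```

```bash
python3 - <<'E'
from h import *
rel()
E
```

```text
press-frame x,y,z [-42.7 -30.  209.4] rpy [-1.572 -0.     0.161] F [0.5 0.5 0.2] T [-0.02  0.01  0.  ] gap 0.0642 t 21.15
```

jog_arm(moves=[{"slide":[2,15,0],"rot":[0,0,0]},{"slide":[0,18,0],"rot":[0,0,0]},{"slide":[0,14,0],"rot":[0,0,0]},{"slide":[0,0,0],"rot":[0,0,0]},{"slide":[0,5,0],"rot":[0,0,0]},{"slide":[0,0,0],"rot":[0,0,0]}])

```text
time: 21.9
tool_pos: [0.6036, -0.0521, 0.1524]
orientation: [-1.571, 0.002, 0.161]
ft_force: [-0.2, -0.0, -0.3]
finger_gap: 0.0638
```

```bash
python3 - <<'E'
from h import *
rel()
E
```

```text
press-frame x,y,z [-41.8 -29.8 152.4] rpy [-1.571  0.002  0.161] F [-0.2 -0.  -0.3] T [ 0.01 -0.01 -0.01] gap 0.0638 t 21.9
```

Close on the knob.

jog_arm(moves=[{"slide":[1.5,0,0],"rot":[0,0,0]},{"slide":[0,0,0],"rot":[0,0,0]},{"slide":[0,0,0],"rot":[0,0,0]},{"slide":[0,0,0],"rot":[0,0,0]},{"slide":[0,0,0],"rot":[0,0,0]},{"slide":[0,0,0],"rot":[0,0,0]}], grip=-1)

```text
time: 22.65
tool_pos: [0.6058, -0.0521, 0.1535]
orientation: [-1.572, 0.001, 0.161]
ft_force: [0.3, -1.2, 0.7]
finger_gap: 0.0195
```

```bash
python3 - <<'E'
from h import *
rel()
E
```

```text
press-frame x,y,z [-39.6 -30.1 153.5] rpy [-1.572e+00  1.000e-03  1.610e-01] F [ 0.3 -1.2  0.7] T [-0.03  0.03  0.01] gap 0.0195 t 22.65
```

jog_arm(moves=[{"slide":[-6.7,0,11.1],"rot":[0,0,0]},{"slide":[-4.2,0,12.3],"rot":[0,0,0]},{"slide":[-1.6,0,12.9],"rot":[0,0,0]},{"slide":[1.1,0,13],"rot":[0,0,0]},{"slide":[3.8,0,12.4],"rot":[0,0,0]}])

```text
time: 23.28
tool_pos: [0.5948, 0.008, 0.1537]
orientation: [-1.578, -0.016, 0.161]
ft_force: [18.8, -11.9, -16.9]
finger_gap: 0.0192
```

```bash
cat > ang.py <<'E'
from h import *
import sys
rel(); o=bot.get_obs(); Q=topress(np.array(o["tool_pos"])[None])[0]
th=np.degrees(np.arctan2(Q[1],Q[0])); print("theta",round(th%360,1),"r",round(float(np.hypot(Q[0],Q[1])),1))
step=float(sys.argv[1]); chord=float(sys.argv[2]); n=int(sys.argv[3]); s=1 if len(sys.argv)<5 else -1
out=[]
for i in range(n):
    p=np.radians(th-s*step*(i+.5)); out.append([round(s*chord*np.sin(p)),round(-s*chord*np.cos(p))])
print(out, "x,z")
F=np.array(o["ft_force"]); c,sn=np.cos(YAW),np.sin(YAW); f=np.array([c*F[0]+sn*F[1],-sn*F[0]+c*F[1]]); e=Q[:2]/np.hypot(*Q[:2]); print("F radial",round(f@e,1),"F cw-tangential",round(f@np.array([e[1],-e[0]]),1))
E
python3 ang.py 14 15 10
```

```text
press-frame x,y,z [-40.7  30.9 153.7] rpy [-1.578 -0.016  0.161] F [ 18.8 -11.9 -16.9] T [-2.04 -2.7  -0.  ] gap 0.0192 t 23.27
theta 142.8 r 51.2
[[10, 11], [13, 8], [14, 5], [15, 1], [15, -3], [14, -6], [12, -9], [9, -12], [6, -14], [3, -15]] x,z
F radial -22.2 F cw-tangential -1.7
```

```bash
python3 ang.py 15 13 12 | sed -n 3p
```

```text
[[9, 9], [11, 7], [13, 3], [13, 0], [13, -3], [11, -6], [9, -9], [7, -11], [3, -13], [0, -13], [-3, -13], [-6, -11]] x,z
```

jog_arm(moves=[{"slide":[9,0,9],"rot":[0.006,0,0.014]},{"slide":[11,0,7],"rot":[0,0,0]},{"slide":[13,0,3],"rot":[0,0,0]},{"slide":[13,0,0],"rot":[0,0,0]},{"slide":[13,0,-3],"rot":[0,0,0]},{"slide":[11,0,-6],"rot":[0,0,0]}])

```text
time: 24.02
tool_pos: [0.6601, 0.0304, 0.1535]
orientation: [-1.577, 0.008, 0.166]
ft_force: [-4.7, -3.5, 2.8]
finger_gap: 0.0195
```

```bash
python3 ang.py 15 13 10
```

```text
press-frame x,y,z [ 27.3  42.6 153.5] rpy [-1.577  0.008  0.166] F [-4.7 -3.5  2.8] T [-0.49  0.78 -0.02] gap 0.0195 t 24.02
theta 57.3 r 50.6
[[10, -8], [7, -11], [4, -12], [1, -13], [-2, -13], [-6, -12], [-8, -10], [-11, -7], [-12, -4], [-13, -1]] x,z
F radial -5.1 F cw-tangential -3.0
```

jog_arm(moves=[{"slide":[10,0,-8],"rot":[0.006,0,-0.008]},{"slide":[7,0,-11],"rot":[0,0.004,0]},{"slide":[4,0,-12],"rot":[0,0,0]},{"slide":[1,0,-13],"rot":[0,0,0]},{"slide":[-2,0,-13],"rot":[0,0,0]},{"slide":[-5,0,-12],"rot":[0,0,0]},{"slide":[-8,0,-10],"rot":[0,0,0]},{"slide":[-10,0,-8],"rot":[0,0,0]}])

```text
time: 25.02
tool_pos: [0.6691, -0.0558, 0.1534]
orientation: [-1.563, 0.005, 0.162]
ft_force: [-4.9, 12.3, 5.3]
finger_gap: 0.0198
```

```bash
python3 ang.py 14.3 13 12
```

```text
press-frame x,y,z [ 22.3 -44.  153.4] rpy [-1.563  0.005  0.162] F [-4.9 12.3  5.3] T [ 2.05  0.79 -0.02] gap 0.0198 t 25.02
theta 296.9 r 49.3
[[-12, -4], [-13, -1], [-13, 2], [-12, 5], [-10, 8], [-8, 10], [-5, 12], [-2, 13], [1, 13], [4, 12], [7, 11], [10, 9]] x,z
F radial -12.8 F cw-tangential -3.3
```

jog_arm(moves=[{"slide":[-12,0,-4],"rot":[-0.008,0,-0.005]},{"slide":[-13,0,-1],"rot":[0,0,0]},{"slide":[-13,0,2],"rot":[0,0,0]},{"slide":[-12,0,5],"rot":[0,0,0]},{"slide":[-10,0,8],"rot":[0,0,0]},{"slide":[-8,0,10],"rot":[0,0,0]},{"slide":[-5,0,12],"rot":[0,0,0]},{"slide":[-2,0,13],"rot":[0,0,0]},{"slide":[1,0,13],"rot":[0,0,0]},{"slide":[4,0,12],"rot":[0,0,0]}])

```text
time: 26.28
tool_pos: [0.5919, 0.0, 0.1536]
orientation: [-1.573, -0.019, 0.156]
ft_force: [7.2, -5.9, -6.7]
finger_gap: 0.0195
```

```bash
python3 ang.py 14.6 13 10
```

```text
press-frame x,y,z [-44.9  23.6 153.6] rpy [-1.573 -0.019  0.156] F [ 7.2 -5.9 -6.7] T [-0.93 -0.71 -0.04] gap 0.0195 t 26.27
theta 152.3 r 50.7
[[7, 11], [10, 8], [12, 6], [13, 3], [13, -1], [12, -4], [11, -7], [9, -10], [6, -11], [3, -13]] x,z
F radial -8.7 F cw-tangential -3.3
```

jog_arm(moves=[{"slide":[7,0,11],"rot":[0,-0.005,0.018]},{"slide":[10,0,8],"rot":[0,0,0]},{"slide":[12,0,6],"rot":[0,0,0]},{"slide":[13,0,3],"rot":[0,0,0]},{"slide":[13,0,-1],"rot":[0,0,0]},{"slide":[12,0,-4],"rot":[0,0,0]},{"slide":[11,0,-7],"rot":[0,0,0]}])

```text
time: 27.15
tool_pos: [0.6652, 0.0279, 0.1535]
orientation: [-1.581, 0.01, 0.165]
ft_force: [-7.0, -5.7, 5.4]
finger_gap: 0.0196
```

```bash
python3 ang.py 13 11 7
```

```text
press-frame x,y,z [ 31.9  39.2 153.5] rpy [-1.581  0.01   0.165] F [-7.  -5.7  5.4] T [-0.62  1.08 -0.03] gap 0.0196 t 27.15
theta 50.9 r 50.6
[[8, -8], [6, -9], [3, -10], [1, -11], [-1, -11], [-4, -10], [-6, -9]] x,z
F radial -8.4 F cw-tangential -3.2
```

jog_arm(moves=[{"slide":[8,0,-8],"rot":[0.009,0.003,-0.01]},{"slide":[6,0,-9],"rot":[0,0,0]},{"slide":[3,0,-10],"rot":[0,0,0]},{"slide":[1,0,-11],"rot":[0,0,0]}])

```text
time: 27.65
tool_pos: [0.6883, -0.0043, 0.1536]
orientation: [-1.568, 0.005, 0.163]
ft_force: [-0.4, 2.7, 0.8]
finger_gap: 0.0197
```

```bash
python3 ang.py 13 11 7
```

```text
press-frame x,y,z [ 49.6   3.8 153.6] rpy [-1.568  0.005  0.163] F [-0.4  2.7  0.8] T [ 0.47 -0.    0.  ] gap 0.0197 t 27.65
theta 4.3 r 49.7
[[0, -11], [-3, -11], [-5, -10], [-7, -8], [-9, -6], [-10, -4], [-11, -2]] x,z
F radial 0.3 F cw-tangential -2.7
```

jog_arm(moves=[{"slide":[0,0,-11],"rot":[-0.003,0,-0.005]},{"slide":[-3,0,-11],"rot":[0,0,0]},{"slide":[-5,0,-10],"rot":[0,0,0]},{"slide":[-7,0,-8],"rot":[0,0,0]},{"slide":[-9,0,-6],"rot":[0,0,0]}])

```text
time: 28.28
tool_pos: [0.6699, -0.0551, 0.1535]
orientation: [-1.568, 0.002, 0.162]
ft_force: [-1.1, 6.5, 1.5]
finger_gap: 0.0192
```

```bash
python3 ang.py 12.7 11 7
```

```text
press-frame x,y,z [ 23.2 -43.4 153.5] rpy [-1.568  0.002  0.162] F [-1.1  6.5  1.5] T [ 1.09  0.14 -0.  ] gap 0.0192 t 28.27
theta 298.1 r 49.2
[[-10, -4], [-11, -2], [-11, 1], [-11, 3], [-10, 5], [-8, 7], [-6, 9]] x,z
F radial -5.8 F cw-tangential -3.1
```

jog_arm(moves=[{"slide":[-10,0,-4],"rot":[-0.003,0,0]},{"slide":[-11,0,-2],"rot":[0,0,0]},{"slide":[-11,0,1],"rot":[0,0,0]},{"slide":[-11,0,3],"rot":[0,0,0]},{"slide":[-10,0,5],"rot":[0,0,0]}])

```text
time: 28.9
tool_pos: [0.6191, -0.061, 0.1536]
orientation: [-1.568, -0.009, 0.159]
ft_force: [6.1, 6.9, -2.9]
finger_gap: 0.0197
```

```bash
python3 ang.py 12.7 11 7
```

```text
press-frame x,y,z [-27.9 -41.1 153.6] rpy [-1.568 -0.009  0.159] F [ 6.1  6.9 -2.9] T [ 1.17 -0.87  0.  ] gap 0.0197 t 28.9
theta 235.8 r 49.7
[[-8, 7], [-7, 9], [-4, 10], [-2, 11], [0, 11], [3, 11], [5, 10]] x,z
F radial -8.8 F cw-tangential -2.6
```

jog_arm(moves=[{"slide":[-8,0,7],"rot":[-0.002,-0.002,0.009]},{"slide":[-7,0,9],"rot":[0,0,0]},{"slide":[-4,0,10],"rot":[0,0,0]},{"slide":[-2,0,11],"rot":[0,0,0]}])

```text
time: 29.4
tool_pos: [0.5917, -0.0298, 0.1535]
orientation: [-1.574, -0.002, 0.16]
ft_force: [1.0, -3.0, 0.9]
finger_gap: 0.02
```

```bash
python3 ang.py 12.7 11 7
```

```text
press-frame x,y,z [-49.9  -5.9 153.5] rpy [-1.574 -0.002  0.16 ] F [ 1.  -3.   0.9] T [-0.39 -0.14 -0.03] gap 0.02 t 29.4
theta 186.7 r 50.2
[[0, 11], [2, 11], [5, 10], [7, 9], [8, 7], [10, 5], [11, 3]] x,z
F radial -0.1 F cw-tangential -3.1
```

Total 750° so far, no stop yet.

jog_arm(moves=[{"slide":[0,0,11],"rot":[0,0,0]},{"slide":[2,0,11],"rot":[0,0,0]},{"slide":[5,0,10],"rot":[0,0,0]}])

```text
time: 29.78
tool_pos: [0.5906, -0.0221, 0.1535]
orientation: [-1.619, 0.011, 0.173]
ft_force: [-17.1, -63.4, 14.2]
finger_gap: 0.0193
```

```bash
python3 ang.py 10 9 7
```

```text
press-frame x,y,z [-49.7   1.9 153.5] rpy [-1.619  0.011  0.173] F [-17.1 -63.4  14.2] T [-9.44  2.84 -0.06] gap 0.0193 t 29.77
theta 177.8 r 49.8
[[1, 9], [3, 9], [4, 8], [5, 7], [7, 6], [8, 5], [8, 3]] x,z
F radial 24.7 F cw-tangential -60.8
```

Stop felt (61 N tangential at θ≈178°, 2.1 turns in). I relax first to read the stop angle cleanly.

jog_arm(moves=[{"slide":[0,0,-1],"rot":[0.03,0.006,-0.005]},{"slide":[0,0,0],"rot":[0.015,0,0]}])

```text
time: 30.02
tool_pos: [0.5905, -0.0249, 0.1536]
orientation: [-1.574, 0.006, 0.164]
ft_force: [3.4, -1.3, -2.4]
finger_gap: 0.0193
```

```bash
python3 ang.py 15 13 7 ccw
```

```text
press-frame x,y,z [-50.3  -0.8 153.6] rpy [-1.574  0.006  0.164] F [ 3.4 -1.3 -2.4] T [-0.01 -0.45  0.02] gap 0.0193 t 30.02
theta 180.9 r 50.3
[[2, -13], [5, -12], [8, -10], [10, -8], [12, -5], [13, -1], [13, 2]] x,z
F radial -3.1 F cw-tangential -1.9
```

jog_arm(moves=[{"slide":[2,0,-13],"rot":[0,0,-0.005]},{"slide":[5,0,-12],"rot":[0,0,0]},{"slide":[8,0,-10],"rot":[0,0,0]},{"slide":[10,0,-8],"rot":[0,0,0]},{"slide":[12,0,-5],"rot":[0,0,0]},{"slide":[10,0,-1],"rot":[0,0,0]},{"slide":[0,0,0],"rot":[0,0,0]}])

```text
time: 30.9
tool_pos: [0.6485, -0.0644, 0.1536]
orientation: [-1.571, 0.003, 0.167]
ft_force: [1.0, 1.8, 1.2]
finger_gap: 0.02
```

```bash
python3 ang.py 4 4 2 ccw
```

```text
press-frame x,y,z [  0.6 -49.1 153.6] rpy [-1.571  0.003  0.167] F [1.  1.8 1.2] T [ 0.48 -0.09  0.05] gap 0.02 t 30.9
theta 270.7 r 49.1
[[4, 0], [4, 0]] x,z
F radial -1.6 F cw-tangential -1.2
```

A quarter turn back (180→270.7°). I open slightly (the hub is nearby), lift straight off, then retreat.

jog_arm(moves=[{"slide":[0,0,0],"rot":[0,0,0]},{"slide":[0,0,0],"rot":[0,0,0]},{"slide":[0,0,0],"rot":[0,0,0]},{"slide":[0,-15,0],"rot":[0,0,0]},{"slide":[0,-30,0],"rot":[0,0,0]},{"slide":[0,-40,0],"rot":[0,0,0]},{"slide":[0,-20,0],"rot":[0,0,0]},{"slide":[-50,0,0],"rot":[0,0,0]},{"slide":[-55,0,0],"rot":[0,0,0]},{"slide":[-55,0,-20],"rot":[0,0,0]},{"slide":[-40,0,-50],"rot":[0,0,0]},{"slide":[0,0,-50],"rot":[0,0,0]},{"slide":[0,0,-50],"rot":[0,0,0]},{"slide":[0,0,-50],"rot":[0,0,0]},{"slide":[0,0,0],"rot":[0,0,0]}], grip=-0.25)

```text
time: 32.78
tool_pos: [0.4862, -0.3206, 0.2771]
orientation: [-1.582, -0.013, 0.17]
ft_force: [-0.6, 1.2, 0.1]
finger_gap: 0.0319
```

```bash
python3 chk.py; python3 - <<'E'
from h import *
f=bot.grab_frame("scene"); g=bot.grab_frame("top")
cv2.imwrite("pics/fin.png",np.hstack([cv2.resize(f["color"][180:420,170:490],(426,320)),cv2.resize(g["color"][80:280,220:420],(320,320))]))
for n in ("plane","glue_mid","hammer"):
  print(n,[(np.round(r["uv"],1),round(r["confidence"],2)) for c in ("scene","top") for r in bot.landmark_of(c,n)[:1]])
E
```

```text
press-frame x,y,z [-200.9 -275.8  277.1] rpy [-1.582 -0.013  0.17 ] F [-0.6  1.2  0.1] T [ 0.06 -0.02 -0.02] gap 0.0319 t 32.77
scene 410 [50.73830304 54.30684657 57.92492626] x [-140.57338901 -139.09240566 -112.41270516  -71.75463517  -69.32920444]
y [(27, -25.6, 24.8), (155, -26.1, 22.6), (228, -25.7, 22.1)]
 bed y [-90.88491618  87.30819739] xmin -150.53279541308217
 knob 77 (77, array([  1.5, -50.3]), array([19.9, 18.6]), 83.91, np.float64(0.1875))
 bridge (1686, array([ 0.8, -0.7]), array([ 82.8, 180. ]), 0.69, np.float64(0.1131))
top 897 [51.59453886 54.79450379 57.99424703] x [-141.49038901 -140.64689756  -94.16161145  -45.70865263  -45.00966612]
y [(323, -23.6, 24.3), (276, -23.5, 24.1), (298, -23.7, 24.0)]
 bed y [-88.81999978  89.34936575] xmin -151.19684934435185
 knob 82 (82, array([ -1.8, -49. ]), array([18.5, 18.2]), 84.38, np.float64(0.1883))
 bridge (1809, array([-2. ,  0.9]), array([ 80.8, 179.7]), 0.73, np.float64(0.1137))
plane [(array([501.5, 281. ]), 0.86), (array([168.2, 173.4]), 0.66)]
glue_mid [(array([253.1, 374.8]), 0.87), (array([432.7, 149.5]), 0.82)]
hammer [(array([393.9, 219.4]), 0.83), (array([219.3, 285.7]), 0.95)]
```

View pics/fin.png

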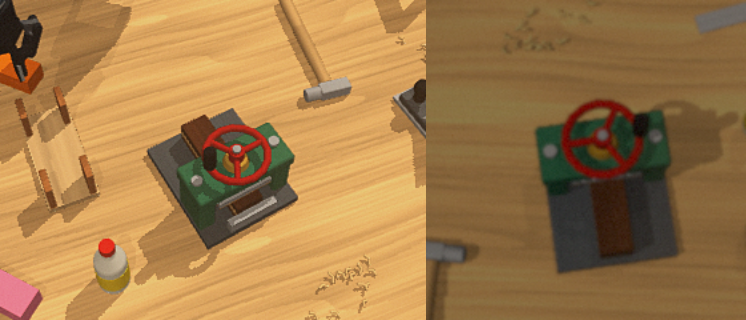

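```bash
python3 -c "
from station import bot
print(bot.close_job())"
```

```text
the job is handed in; nothing more can be done
None
```

I lifted the dark blank out of the rack and slid it under the platen until it was home against the back stop. Then I wound the handwheel clockwise about 2.1 turns to its stop, backed it off a quarter turn, and let go of everything. The job was handed in at about 33 s, with the arm clear.

- **Blank:** the final images put its outer end 139 to 141 mm out (target 140) and its centre within about 1 mm of the bed's centre line. After the first push I pulled it back slightly when relaxing the grip. I pushed it again with shut fingers, and it did not move under about 17 N.
- **Wheel:** the stop showed as a jump to about 61 N of turning force, about 66 N in total at the wrist. That was well above the 3 N it takes to turn, but under the 120 N wrist limit. The back-off was about 90 degrees, read from the arm and checked against the knob in both cameras. The stop angle itself is only known to 1 or 2 degrees.
- **Bystanders:** the plane, glue bottle and hammer show within a few pixels of where they started, which is within the detectors' scatter.
- **Disagreement:** the two cameras differ by 2 to 3 mm, about what their 2 mm calibration allows.
- **Failed check:** one position check with the top camera crashed partway because it found no blank points in view. Only the scene camera's reading was used there, and both cameras saw the blank in the final check.

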